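# Seat and lock the bench mixer's head

## Task

The blue head of the bench mixer is lying on its drive with its hexagonal foot out of step. Press down on it and turn it little by little until it drops fully down into the drive, then push the pink locking key along its trough, under the black bridge, until its tab meets the bridge and its tip holds down the head's edge. Leave the bottle, tube rack, tip box and jar where they stand.

Things in the scene. Friction and masses are not known exactly. Their poses are not given: they have to be found in the camera images.
- mixer: Fixed white bench mixer, 140 (x) x 210 (y) x 60 high; origin on the table below the drive's vertical axis; housing from y -145 to +65, x +-70. On the axis an aluminium collar (86 outer diameter, top 86 above the table) holds the head. In it, hidden by the head, is a fixed hexagonal recess, 54 across flats, 10 deep, its angle unknown and different each time.
- head_top (a point): Centre of the upper face of the loose blue head (0.35 kg), z up. Plate 96 diameter, 6 thick, flat but for two posts. Below it a pilot 72 diameter x 18 turns in the collar with 1 mm play, then a hex foot 52 across flats x 8. It starts 8 mm too high, at least 8 degrees out of step, and drops 8 mm within about 4 degrees of any of six matching angles: at most 60 degrees of turn, either way.
- post_a (a point): Middle of one of the head's two white posts, 14 diameter, 20 high, standing on the plate 27 from its centre on head_top's +x; this point is 10 above the plate. The head is turned by pushing both posts sideways; 3 to 15 N of downward push on the plate is ample.
- post_b (a point): Middle of the other white post, the same, on head_top's -x.
- head_home (a point): Point on the mixer where head_top lies when the head is fully seated: on the drive's axis, 94 above the table.
- trough_end (a point): Middle of the outer end of the trough's floor, 96 above the table. The trough runs from here (mixer y = -142) along the mixer's +y to y = -56, 18 wide between side walls 10 high (tops 106 above the table, 42 wide over the walls). The outer end is open.
- bridge_top (a point): Middle of the top of the black bridge over the trough's inner end, 112 above the table; it spans mixer y = -76 to -56, is 42 wide, and its underside is 11 above the trough's floor.
- key_center (a point): Centre of the bar of the loose pink key (0.05 kg) lying in the trough, free to slide along it: bar 16 (x) x 48 (y) x 8 high, with an upright tab on its outer (-y) end. Its +y end, the tip, points to the head (mixer +y). It starts 44 to 58 out from home. The tip is blocked by the plate's edge until the head is seated, then passes 2 above the plate.
- key_tab (a point): Middle of the key's upright tab, 16 wide (x) x 8 thick (y) x 22 high, standing on the bar: 20 outward (-y) and 15 above key_center. Its top is 126 above the table.
- key_home (a point): Point on the mixer where key_center lies when the key is fully home: tab against the bridge's outer face, tip 12 in over the plate's edge, 2 clear of the posts.
- bottle: Bystander: amber bottle, 58 diameter, 185 high, origin at the centre of its base. Taller than the mixer: a low gripper can bump it.
- rack: Bystander: blue tube rack with capped tubes, 50 x 80 x 46 high, origin at the centre of its base.
- tipbox: Bystander: clear box with yellow lid, 64 x 78 x 61 high, origin at the centre of its base.
- jar: Bystander: white jar, 48 diameter, 55 high, origin at the centre of its base.
There are look-alikes about, which are no part of the job. Leave any yellow look-alike of the part that bears key_center alone.

How it is judged:
On the way, in this order (a step that is already met when the one before it is completed fails the run):
1. the fingers press on the head (contact force between the fingers and head above 1.5 N), for 0.05 s.
2. the head has dropped fully into its drive (z of head_top in the frame of mixer below 0.0965 m and angle between head_top's own z axis and vertical below 0.06 rad and horizontal distance between head_top and head_home below 0.004 m), for 0.2 s.
3. the key is fully home under the bridge and over the head's edge (distance between key_center and key_home below 0.004 m and angle between the y axis of key_center and the y axis of mixer, either way round below 0.12 rad and angle between key_center's own z axis and vertical below 0.12 rad), for 0.2 s.
At the end, for the whole second after the job is handed in: The head is fully down (its upper face within 2.5 mm of the seated height, level within 0.06 rad, within 4 mm of the axis); the key lies flat and in line in its trough within 4 mm of home; both at rest (all of step 2 and all of step 3 and linear speed of each of head, key below 0.02 m/s); the robot touches nothing.
It fails at once if the bottle is knocked over or shoved away (distance of bottle from where it was at the start of the episode above 0.03 m or angle between bottle's own z axis and vertical above 0.3 rad).
It fails at once if the rack is knocked over or shoved away (distance of rack from where it was at the start of the episode above 0.03 m or angle between rack's own z axis and vertical above 0.3 rad).
It fails at once if the tipbox is knocked over or shoved away (distance of tipbox from where it was at the start of the episode above 0.03 m or angle between tipbox's own z axis and vertical above 0.3 rad).
It fails at once if the jar is knocked over or shoved away (distance of jar from where it was at the start of the episode above 0.03 m or angle between jar's own z axis and vertical above 0.3 rad).
It also fails if it takes over 59 s, if anything falls off the work surface, if the arm or the gripper's body presses on something with over 40 N, if the wrist force passes 120 N, or if a joint passes its speed limit or range.

## Robot

A 7-joint arm with a two-finger parallel gripper is mounted at the origin on the work surface. World frame = base frame: x ahead of the robot, y to its left, z up, the work surface at z = 0. Lengths are in m, angles in rad, forces in N, time in s.
With the tool pointing down it reaches from about 0.35 to 0.9 m from the base axis. Payload 7.2 kg.
Tool frame: the origin (TCP) lies between the finger pads; the fingertips stand 17 mm ahead of it and the grasp point (between the pads) lies 2 mm behind it; y points along the fingers, z is the direction in which the jaws open and shut, and the axes are right-handed (so a half turn about y gives the same grasp; the last joint's range is limited). The gripper opens to 85 mm and grips with 20 to 120 N. Pads are 22 mm wide; open, the fingers measure 114 mm over their backs; the gripper's body (76 mm by 85 mm) begins 54 mm behind the grasp point. The pads swing forward as they close: fully open they stand 13 mm farther back than shut.
Start: joints at [-1.413, 0.411, -0.013, 1.596, 0.006, 1.134, -0.082], TCP at [0.14, 0.609, 0.248] pointing down, gripper open.
Joint ranges: [-2.95, 2.95], [-0.29, 1.99], [-1.47, 1.44], [0.14, 2.54], [-1.03, 4.17], [0.13, 1.85], [-2.86, 2.86]. Speed limits (rad/s): [2.39, 2.39, 3.01, 3.01, 3.14, 3.14, 3.14].

## Interface

Orientations are given as a unit quaternion [x, y, z, w].
In Python, from workcell import read_state, eyes, workorder gives the robot as it stands.
- The arm moves only by the tool arm_command, never from a script. Its argument "motion" is a list of rows, each a list of 2 entries, a list of its own where there are three numbers: the shift along the tool's x, y, z each as a share of 0.04 m, from -1 to 1, then the turn, a rotation vector about the tool's x, y, z each as a share of 0.15 rad, from -1 to 1. In form: [[[dx, dy, dz], [wx, wy, wz]], ...]. A call has 1 to 10 rows; each row shifts and turns the commanded pose from where the row before left it, along the tool's axes as they then stand; what a row does not reach is not made up. A row lasts 1/8 s, in which the tool goes at most 62.5 mm and 10.7 degrees, less where a joint would pass 70% of its speed; a pose out of reach is approached as far as the arm can. A call with a number of a shift or a turn outside -1 to 1 is refused whole. A call with a gripper value outside its range is refused whole. "claw" is the closure, from -1 (fully open) to 1 (shut), so that 0 is half open, set as the call begins (left out, the last holds). The fingers move at their own pace and stop on an object; the grip force is fixed at half the most. Time passes only in rows, so rows that do not move let the fingers close. It gives the time, the measured TCP pose, the force and the opening at its end, in the units of the state.
- read_state(): the state, without advancing time (a new reading comes with each control period).
- eyes.read_camera(name): name is "scene" or "top"; returns the picture (384x512x3 uint8, red, green, blue); there is no depth.
- eyes.camera_model(name): a dict with "mtx" (3x3 intrinsics, pixels), "T" (4x4, takes a point from camera to world coordinates). Camera axes: x right, y down, z forward; pixel columns grow to the right and rows downward; lengths in m; the calibration is good to about 2 mm. A picture is of the moment at which its call begins. camera_model takes no time and is no camera call.
- workorder.job_done(): hands the job in, once; it reports no verdict.
The state is a dict: "clock": time; "joint_pos": joint angles; "joint_velocities": joint speeds; "joint_efforts": joint torques, N m; "tool_pos": TCP position; "tool_rot": TCP orientation; "contact_force": force on the tool from outside, world axes, zero at the start; "wrist_torque": the same for the moment, N m; "width": finger opening in m.
Only numpy, scipy, OpenCV 4.12 (cv2) and the standard library are available. Lean on these libraries where they do the work, as an engineer would, in place of code of your own. Each camera call takes 0.05 s, during which the arm holds its last target.

## Working session

There is one attempt and no reset: what is moved stays moved. The work goes in short steps, Python scripts to look and compute and a tool call to move; the robot and the scene stay as the last step left them, time stands still between calls to the robot, and variables do not carry over. Pictures are saved under pics/ and viewed, and the job is handed in when it is done.

Besides the shell and the picture viewer there is one more tool, called as name(argument=value, ...), one argument or row to a line, values as JSON. arm_command: Moves the arm, as the interface text tells. Its arguments: {"type":"object","properties":{"motion":{"type":"array"},"claw":{"type":"number"}},"required":["motion"]}

```bash
mkdir -p pics; ls; cat > h.py <<'E'
import numpy as np, cv2
from workcell import read_state, eyes, workorder
def save(name,fn,crop=None,scale=1):
    im=eyes.read_camera(name); np.save(f'pics/{name}.npy',im)
    if crop: im=im[crop[1]:crop[3],crop[0]:crop[2]]
    im=cv2.resize(im,None,fx=scale,fy=scale,interpolation=cv2.INTER_CUBIC)
    cv2.imwrite(fn,im[:,:,::-1])
def ray(name,u,v,z):
    c=eyes.camera_model(name);K=np.array(c['mtx']);T=np.array(c['T'])
    d=T[:3,:3]@np.linalg.solve(K,[u,v,1]);o=T[:3,3]
    return o+d*(z-o[2])/d[2]
def proj(name,p):
    c=eyes.camera_model(name);K=np.array(c['mtx']);T=np.linalg.inv(np.array(c['T']))
    q=K@(T[:3,:3]@np.array(p)+T[:3,3]);return q[:2]/q[2]
E
python3 - <<'E'
from h import *
np.set_printoptions(precision=4,suppress=True)
s=read_state();print(s)
for n in('scene','top'):
    save(n,f'pics/{n}0.png',None,1.5);print(eyes.camera_model(n))
E
```

```text
pics
{'clock': 0.0, 'joint_pos': array([-1.4132,  0.4119, -0.0127,  1.5971,  0.0056,  1.1343, -0.0822]), 'joint_velocities': array([-0.0004,  0.0004,  0.0001, -0.0014, -0.0003,  0.0007,  0.0007]), 'joint_efforts': array([  0.    , -60.0626,   0.6823, -29.9403,   0.0138,   0.011 ,
         0.    ]), 'tool_pos': array([0.1398, 0.6087, 0.2474]), 'tool_rot': array([ 0.7032, -0.0797,  0.0796, -0.702 ]), 'contact_force': array([-0.0191, -0.3272, -0.3728]), 'wrist_torque': array([ 0.0092,  0.0147, -0.0026]), 'width': 0.0854045136510692}
{'mtx': array([[424.4927,   0.    , 252.1739],
       [  0.    , 424.4927, 188.88  ],
       [  0.    ,   0.    ,   1.    ]]), 'T': array([[ 0.7907,  0.3544, -0.4991,  1.0291],
       [ 0.612 , -0.4756,  0.6319, -0.5294],
       [-0.0134, -0.8051, -0.593 ,  0.6604],
       [ 0.    ,  0.    ,  0.    ,  1.    ]])}
{'mtx': array([[364.5963,   0.    , 258.9871],
       [  0.    , 364.5963, 190.4838],
       [  0.    ,   0.    ,   1.    ]]), 'T': array([[-0.0295, -0.9882,  0.1504,  0.4595],
       [-0.9995,  0.0276, -0.0148,  0.0485],
       [ 0.0104, -0.1507, -0.9885,  0.7413],
       [ 0.    ,  0.    ,  0.    ,  1.    ]])}
```

View pics/scene0.png

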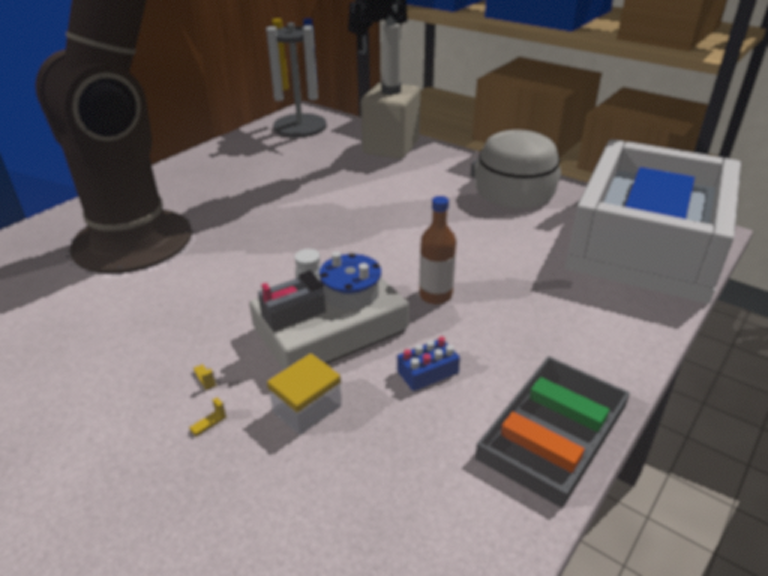

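View pics/top0.png

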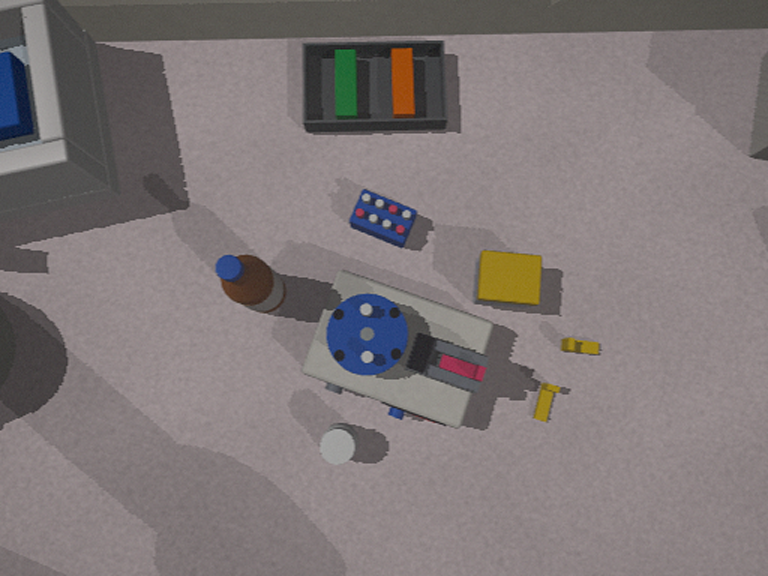

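```bash
python3 - <<'E'
from h import *
im=np.load('pics/top.npy')[170:300,195:345]
cv2.imwrite('pics/topz.png',cv2.resize(im,None,fx=5,fy=4.5 if 0 else 5,interpolation=cv2.INTER_CUBIC)[:590,:,::-1])
im=np.load('pics/scene.npy')[150:250,160:280]
cv2.imwrite('pics/scz.png',cv2.resize(im,None,fx=6,fy=6,interpolation=cv2.INTER_CUBIC)[:,:,::-1])
E
```

```text
(no output)
```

View pics/topz.png

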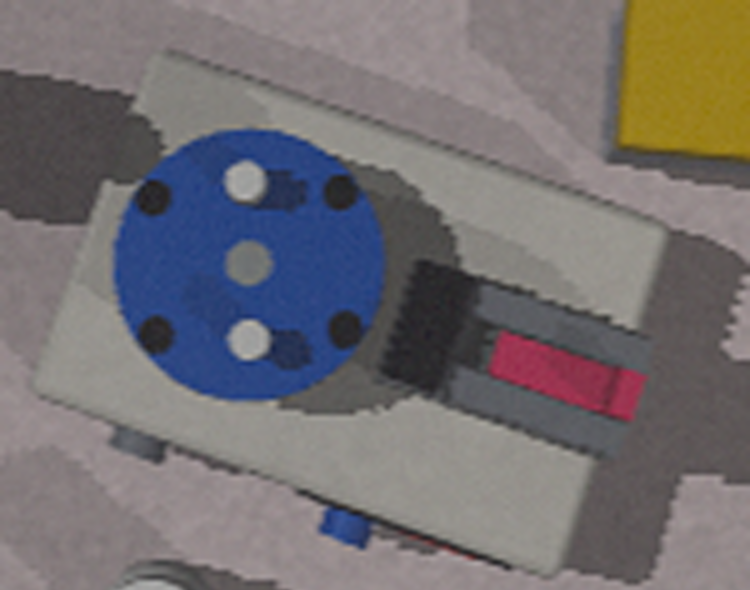

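View pics/scz.png

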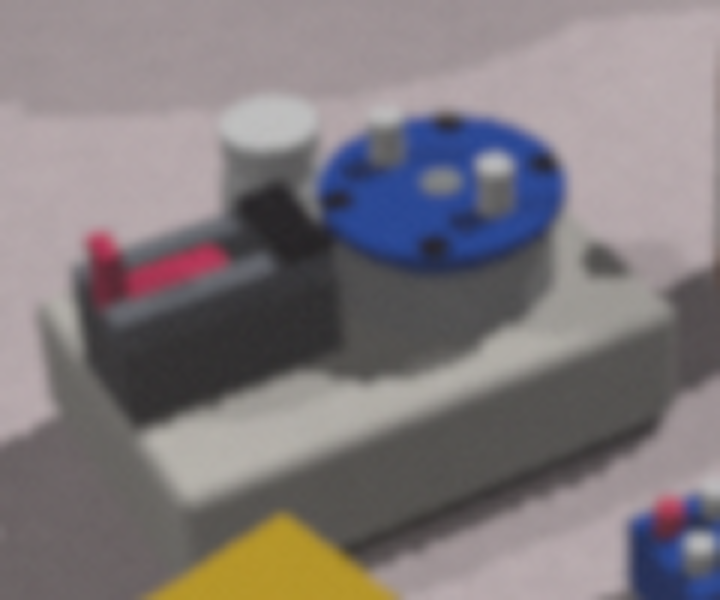

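```bash
python3 - <<'E'
from h import *
np.set_printoptions(precision=4,suppress=True)
f=lambda u,v,z:ray('top',195+(u+.5)/5-.5,170+(v+.5)/5-.5,z)
print('head',f(249.5,264.5,.102))
a=f(246,181,.122);b=f(249,340,.122);print('posts',a,b,(a+b)/2,np.linalg.norm(a-b),np.degrees(np.arctan2(*(a-b)[1::-1])))
c=[f(u,v,.06) for u,v in((165,50),(668,232),(555,575),(38,390))]
for i in range(4):
    d=c[(i+1)%4]-c[i];print('edge',c[i],np.linalg.norm(d),np.degrees(np.arctan2(d[1],d[0])))
print('cen',sum(c)/4)
t=[f(478,278,.106),f(652,335,.106),f(610,457,.106)]
print(t,[np.degrees(np.arctan2(*(t[1]-t[0])[1::-1])), np.linalg.norm(t[2]-t[1])])
print('tabtop',f(628,395,.126))
br=[f(u,v,.112) for u,v in((418,260),(480,277),(437,392),(382,372))];print('bridge',sum(br)/4)
g=lambda u,v,z:ray('scene',160+(u+.5)/6-.5,150+(v+.5)/6-.5,z)
print('scene head',g(442,190,.102),g(388,118,.122),g(495,160,.122),'tab',g(103,240,.126))
m=lambda n,u,v,z:ray(n,(u+.5)/1.5-.5,(v+.5)/1.5-.5,z)
print('bottle',m('scene',440,203,.185),m('top',228,267,.185),'jar',m('top',338,445,.055),'rack',m('top',383,218,.046),'tip',m('top',510,277,.061))
E
```

```text
head [0.5008 0.066  0.102 ]
posts [0.528 0.066 0.122] [0.4742 0.0662 0.122 ] [0.5011 0.0661 0.122 ] 0.05385618735513893 -0.257591011824728
edge [0.5857 0.0973 0.06  ] 0.2014500584155828 -111.7109304239789
edge [ 0.5112 -0.0899  0.06  ] 0.1328716166740529 158.5904946890755
edge [ 0.3875 -0.0414  0.06  ] 0.20093114156950354 68.95657427374431
edge [0.4596 0.1461 0.06  ] 0.13521621266290945 -21.189065169734615
cen [0.486 0.028 0.06 ]
[array([ 0.4936, -0.0134,  0.106 ]), array([ 0.4722, -0.0729,  0.106 ]), array([ 0.4311, -0.0561,  0.106 ])] [np.float64(-109.80576076329346), np.float64(0.04435681460917737)]
tabtop [ 0.4521 -0.0599  0.126 ]
bridge [0.4777 0.0046 0.112 ]
scene head [0.5067 0.063  0.102 ] [0.4785 0.0659 0.122 ] [0.5288 0.0684 0.122 ] tab [ 0.4522 -0.0579  0.126 ]
bottle [0.5777 0.1957 0.185 ] [0.5685 0.2053 0.185 ] jar [0.3703 0.1056 0.055 ] rack [0.6556 0.043  0.046 ] tip [ 0.5702 -0.1153  0.061 ]
```

```bash
cat >> h.py <<'E'
from scipy.spatial.transform import Rotation as R
def plan(pos,jaw,tilt=None):
    """jaw: world angle(deg) of tool z; prints total shift in tool axes (shares) and turn (shares)"""
    s=read_state();Rc=R.from_quat(s['tool_rot']);p=s['tool_pos']
    z=np.array([np.cos(np.radians(jaw)),np.sin(np.radians(jaw)),0]);y=np.array([0,0,-1.]);x=np.cross(y,z)
    Rt=R.from_matrix(np.c_[x,y,z])
    w=(Rc.inv()*Rt).as_rotvec()
    d=Rc.inv().apply(np.array(pos)-p)
    cz=Rc.as_matrix()[:,2]
    print('t',round(float(s['clock']),3),'pos',p.round(4),'jaw',np.degrees(np.arctan2(cz[1],cz[0])).round(2),'ydir',Rc.as_matrix()[:,1].round(3),'w',round(float(s['width']),4),'F',s['contact_force'].round(1),'q',s['joint_pos'].round(2))
    print('shift from current orient (shares)',(d/.04).round(3),'turn shares',(w/.15).round(3))
    print('shift if turn is done first',(Rt.inv().apply(np.array(pos)-p)/.04).round(3))
E
python3 -c "
from h import *
plan([.501,.066,.25],0);plan([.501,.066,.25],180)"
```

```text
t 0.1 pos [0.1398 0.6087 0.2475] jaw 77.07 ydir [-0.    -0.001 -1.   ] w 0.0856 F [-0.1  0.3 -0.1] q [-1.41  0.41 -0.01  1.6   0.01  1.13 -0.08]
shift from current orient (shares) [ 11.837  -0.044 -11.203] turn shares [8.000e-03 8.967e+00 7.000e-03]
shift if turn is done first [13.568 -0.061  9.029]
t 0.1 pos [0.1398 0.6087 0.2475] jaw 77.07 ydir [-0.    -0.001 -1.   ] w 0.0856 F [-0.1  0.3 -0.1] q [-1.41  0.41 -0.01  1.6   0.01  1.13 -0.08]
shift from current orient (shares) [ 11.837  -0.044 -11.203] turn shares [ 7.0000e-03 -1.1977e+01 -8.0000e-03]
shift if turn is done first [-13.568  -0.061  -9.029]
```

arm_command(
  motion=[
    [[0,0,0],[0,0.9,0]],
    [[0,0,0],[0,0.9,0]],
    [[0,0,0],[0,0.9,0]],
    [[0,0,0],[0,0.9,0]],
    [[0,0,0],[0,0.9,0]],
    [[0,0,0],[0,0.9,0]],
    [[0,0,0],[0,0.9,0]],
    [[0,0,0],[0,0.9,0]],
    [[0,0,0],[0,0.9,0]],
    [[0,0,0],[0,0.87,0]],
  ],
  claw=-1,
)

```text
clock: 1.35
tool_pos: [0.1398, 0.6088, 0.2478]
tool_rot: [0.499, -0.501, 0.501, -0.499]
contact_force: [-0.6, -0.4, 0.0]
width: 0.0857
```

arm_command(
  motion=[
    [[0.9,0,0.6],[0,0,0]],
    [[0.9,0,0.6],[0,0,0]],
    [[0.9,0,0.6],[0,0,0]],
    [[0.9,0,0.6],[0,0,0]],
    [[0.9,0,0.6],[0,0,0]],
    [[0.9,0,0.6],[0,0,0]],
    [[0.9,0,0.6],[0,0,0]],
    [[0.9,0,0.6],[0,0,0]],
    [[0.9,0,0.6],[0,0,0]],
    [[0.9,0,0.6],[0,0,0]],
  ],
)

```text
clock: 2.6
tool_pos: [0.3802, 0.2477, 0.2482]
tool_rot: [-0.5, 0.5, -0.5, 0.5]
contact_force: [0.4, 0.1, -0.2]
width: 0.0855
```

```bash
python3 -c "
from h import *
plan([.501,.066,.18],0)"
```

```text
t 2.6 pos [0.3802 0.2477 0.2482] jaw -0.02 ydir [-0.  0. -1.] w 0.0855 F [ 0.4  0.1 -0.2] q [-1.13  0.11  0.49  2.02 -0.06  1.03 -0.61]
shift from current orient (shares) [4.541 1.704 3.021] turn shares [ 0.001 -0.002 -0.001]
shift if turn is done first [4.542 1.705 3.019]
```

arm_command(
  motion=[
    [[0.9,0,0.6],[0,0,0]],
    [[0.9,0,0.6],[0,0,0]],
    [[0.9,0,0.6],[0,0,0]],
    [[0.9,0,0.6],[0,0,0]],
    [[0.9,0,0.6],[0,0,0]],
    [[0.0,0.6,0],[0,0,0]],
    [[0,0.6,0],[0,0,0]],
    [[0,0.5,0],[0,0,0]],
    [[0,0,0],[0,0,0]],
  ],
)

```text
clock: 3.72
tool_pos: [0.4985, 0.0687, 0.179]
tool_rot: [0.501, -0.501, 0.5, -0.499]
contact_force: [0.0, -0.1, 0.0]
width: 0.0856
```

```bash
python3 -c "
from h import *
plan([.501,.066,.12],0)
save('top','pics/t1.png',(195,170,345,288),5)
save('scene','pics/s1.png',(140,120,290,230),5)"
```

```text
t 3.725 pos [0.4985 0.0687 0.179 ] jaw -0.04 ydir [-0.003 -0.001 -1.   ] w 0.0856 F [ 0.  -0.1  0. ] q [-0.74  0.32  0.63  2.   -0.24  0.9   0.01]
shift from current orient (shares) [0.066 1.475 0.066] turn shares [ 0.021 -0.004  0.009]
shift if turn is done first [0.068 1.475 0.061]
```

View pics/t1.png

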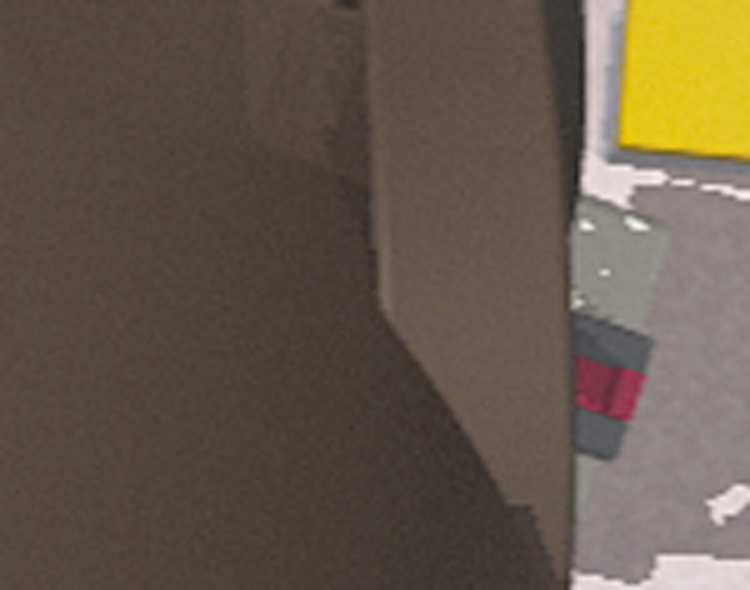

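View pics/s1.png

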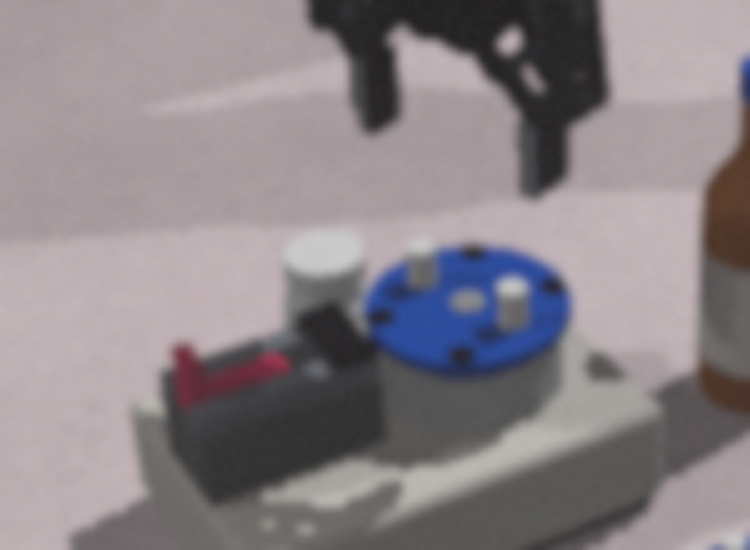

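arm_command(
  motion=[
    [[0.06,0.5,0.06],[0.02,0,0.01]],
    [[0,0.5,0],[0,0,0]],
    [[0,0.45,0],[0,0,0]],
    [[0,0,0],[0,0,0]],
  ],
)

```text
clock: 4.32
tool_pos: [0.502, 0.0667, 0.1223]
tool_rot: [-0.499, 0.5, -0.5, 0.501]
contact_force: [0.2, -0.1, 0.5]
width: 0.0857
```

```bash
python3 -c "
from h import *
plan([.501,.066,.115],0)
save('scene','pics/s2.png',(140,120,290,230),5)"
```

```text
t 4.325 pos [0.502  0.0667 0.1223] jaw -0.02 ydir [ 0.002  0.001 -1.   ] w 0.0857 F [ 0.2 -0.1  0.5] q [-0.69  0.41  0.58  2.04 -0.32  0.78  0.09]
shift from current orient (shares) [ 0.017  0.182 -0.025] turn shares [-0.015 -0.003 -0.009]
shift if turn is done first [ 0.017  0.182 -0.025]
```

View pics/s2.png

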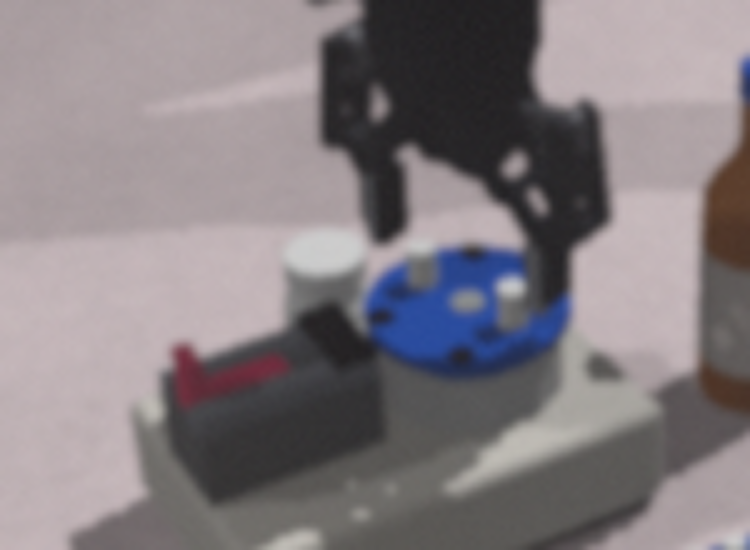

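arm_command(
  motion=[
    [[0,0.16,-0.02],[0,0,0]],
    [[0,0,0],[0,0,0]],
  ],
)

```text
clock: 4.62
tool_pos: [0.5014, 0.0668, 0.1161]
tool_rot: [-0.499, 0.5, -0.5, 0.501]
contact_force: [0.3, 0.4, -0.8]
width: 0.0856
```

arm_command(
  motion=[
    [[0,0,0],[0,0,0]],
    [[0,0,0],[0,0,0]],
    [[0,0,0],[0,0,0]],
    [[0,0,0],[0,0,0]],
  ],
  claw=-0.4,
)

```text
clock: 5.12
tool_pos: [0.5016, 0.0667, 0.117]
tool_rot: [-0.498, 0.5, -0.5, 0.501]
contact_force: [-4.2, -0.6, 12.9]
width: 0.0653
```

```bash
python3 -c "
from h import *
plan([.501,.066,.115],0)
save('scene','pics/s3.png',(140,120,290,230),5)"
```

```text
t 5.125 pos [0.5016 0.0667 0.117 ] jaw -0.04 ydir [ 0.003  0.003 -1.   ] w 0.0653 F [-4.2 -0.6 12.9] q [-0.68  0.42  0.58  2.05 -0.33  0.76  0.09]
shift from current orient (shares) [ 0.017  0.05  -0.015] turn shares [-0.022 -0.005 -0.017]
shift if turn is done first [ 0.017  0.05  -0.015]
```

View pics/s3.png

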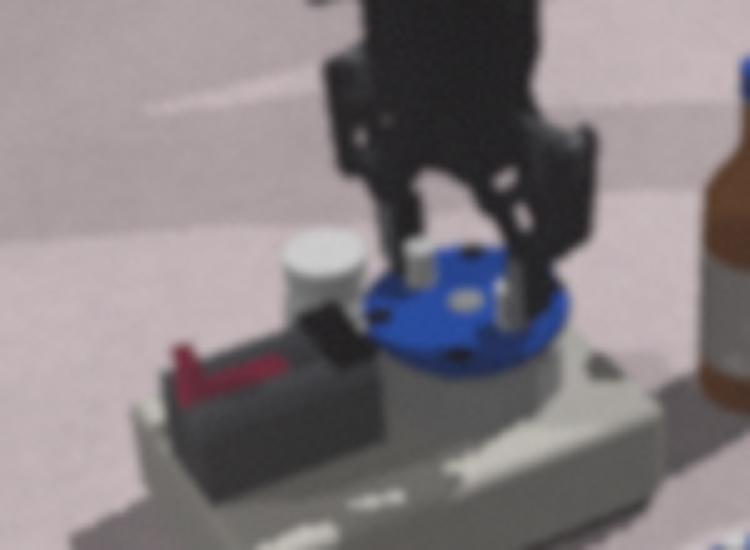

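arm_command(
  motion=[
    [[0,0,0],[0,0.4,0]],
    [[0,0,0],[0,0.4,0]],
    [[0,0,0],[0,0.3,0]],
    [[0,0,0],[0,0,0]],
  ],
)

```text
clock: 5.68
tool_pos: [0.5024, 0.0667, 0.1169]
tool_rot: [0.455, -0.539, 0.54, -0.459]
contact_force: [-2.1, 0.0, 8.8]
width: 0.0655
```

```bash
python3 -c "
from h import *
plan([.501,.066,.115],-10);print(read_state()['wrist_torque'])
save('scene','pics/s3.png',(140,120,290,230),5)"
```

```text
t 5.675 pos [0.5024 0.0667 0.1169] jaw -9.53 ydir [ 0.005  0.002 -1.   ] w 0.0655 F [-2.1  0.   8.8] q [-0.72  0.42  0.62  2.05 -0.36  0.77 -0.04]
shift from current orient (shares) [ 0.023  0.047 -0.031] turn shares [-0.03   0.055 -0.02 ]
shift if turn is done first [ 0.023  0.048 -0.03 ]
[ 0.03902321  0.1871739  -0.01396405]
```

View pics/s3.png

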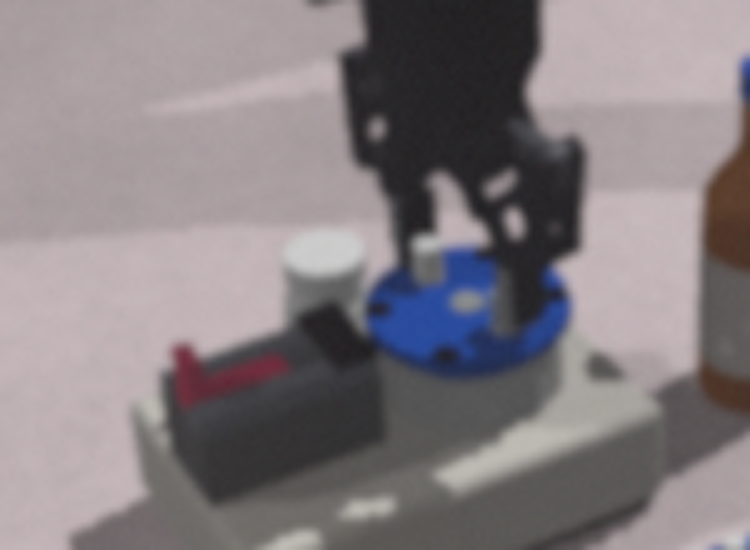

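arm_command(
  motion=[
    [[0,0.02,-0.02],[-0.02,0.4,-0.02]],
    [[0,0,0],[0,0.4,0]],
    [[0,0,0],[0,0.3,0]],
  ],
)

```text
clock: 6.1
tool_pos: [0.5014, 0.0666, 0.1154]
tool_rot: [0.41, -0.575, 0.576, -0.41]
contact_force: [3.7, -1.7, -3.3]
width: 0.0649
```

arm_command(
  motion=[
    [[0,0,0],[0,0.4,0]],
    [[0,0,0],[0,0.4,0]],
  ],
)

```text
clock: 6.35
tool_pos: [0.5021, 0.0664, 0.1154]
tool_rot: [0.375, -0.598, 0.6, -0.376]
contact_force: [7.0, -2.1, -4.8]
width: 0.065
```

```bash
python3 -c "
from h import *
plan([.501,.066,.115],-20);print(read_state()['wrist_torque'])
save('scene','pics/s4.png',(140,120,290,230),5)"
```

```text
t 6.35 pos [0.5021 0.0664 0.1154] jaw -25.9 ydir [ 0.003 -0.002 -1.   ] w 0.065 F [ 7.  -2.1 -4.8] q [-0.77  0.45  0.7   2.05 -0.4   0.78 -0.28]
shift from current orient (shares) [ 0.022  0.009 -0.021] turn shares [-0.021 -0.687  0.004]
shift if turn is done first [ 0.019  0.009 -0.023]
[-0.44900168 -1.34360213  0.76195213]
```

View pics/s4.png

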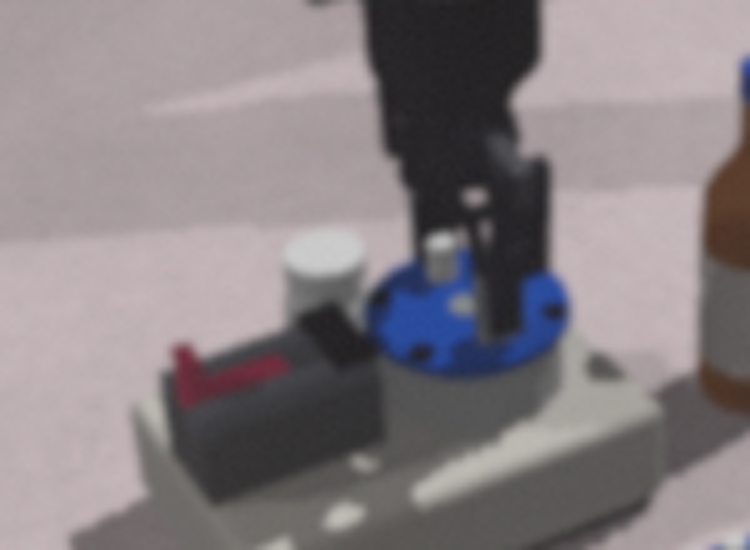

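arm_command(
  motion=[
    [[0,0,0],[0,-0.6,0]],
    [[0,0.08,0],[0,0,0]],
    [[0,0,0],[0,0,0]],
  ],
)

```text
clock: 6.78
tool_pos: [0.5014, 0.0665, 0.1118]
tool_rot: [0.402, -0.581, 0.583, -0.402]
contact_force: [4.8, -1.4, -4.6]
width: 0.0654
```

```bash
python3 -c "
from h import *
plan([.5015,.066,.107],-20);print(read_state()['wrist_torque'])"
```

```text
t 6.775 pos [0.5014 0.0665 0.1118] jaw -20.77 ydir [ 0.001 -0.001 -1.   ] w 0.0654 F [ 4.8 -1.4 -4.6] q [-0.75  0.45  0.67  2.05 -0.39  0.77 -0.2 ]
shift from current orient (shares) [0.01  0.121 0.006] turn shares [-0.01  -0.09   0.006]
shift if turn is done first [0.011 0.121 0.006]
[-0.34626914 -1.27742497  0.13116751]
```

arm_command(
  motion=[
    [[0,0.07,0],[0,-0.08,0]],
    [[0,0.06,0],[0,0,0]],
    [[0,0,0],[0,0,0]],
  ],
)

```text
clock: 7.15
tool_pos: [0.5015, 0.0665, 0.109]
tool_rot: [-0.405, 0.58, -0.579, 0.406]
contact_force: [-5.7, -2.3, 31.2]
width: 0.0653
```

```bash
python3 -c "
from h import *
plan([.5015,.066,.107],-20);print(read_state()['wrist_torque'])
save('scene','pics/s5.png',(140,120,290,230),5)"
```

```text
t 7.15 pos [0.5015 0.0665 0.109 ] jaw -20.04 ydir [ 0.001  0.001 -1.   ] w 0.0653 F [-5.7 -2.3 31.2] q [-0.74  0.45  0.66  2.06 -0.4   0.76 -0.18]
shift from current orient (shares) [0.012 0.05  0.005] turn shares [-0.002 -0.005 -0.011]
shift if turn is done first [0.012 0.05  0.005]
[-0.48325039  1.1542705   0.09145199]
```

View pics/s5.png

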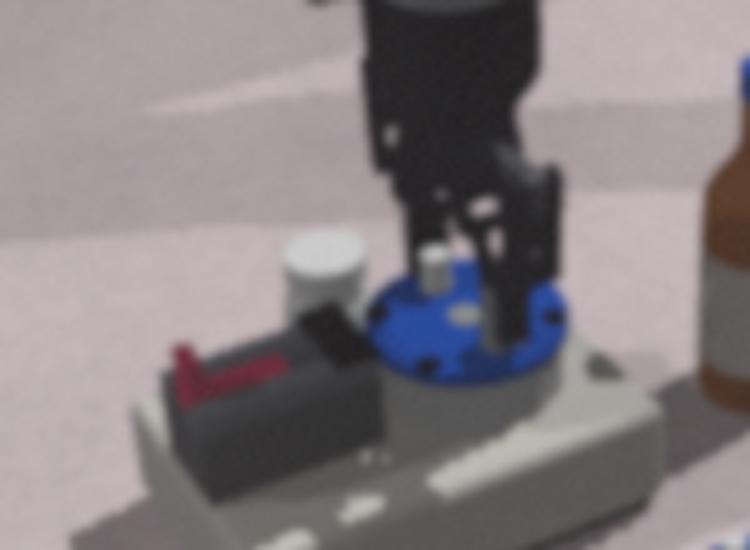

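arm_command(
  motion=[
    [[0,-0.06,0],[0,0,0]],
    [[0,0,0],[0,0,0]],
  ],
)

```text
clock: 7.45
tool_pos: [0.5013, 0.0666, 0.1093]
tool_rot: [0.405, -0.579, 0.58, -0.406]
contact_force: [3.8, -3.2, 0.9]
width: 0.0652
```

arm_command(
  motion=[
    [[0,0,0],[0,0,0]],
    [[0,0,0],[0,0,0]],
    [[0,0,0],[0,0,0]],
    [[0,-0.5,0],[0,0,0]],
    [[0,-0.8,0],[0,0,0]],
    [[0,-0.8,0],[0,0,0]],
    [[0,0,0],[0,0,0]],
  ],
  claw=-1,
)

```text
clock: 8.32
tool_pos: [0.5017, 0.0671, 0.1949]
tool_rot: [0.405, -0.579, 0.579, -0.407]
contact_force: [0.5, 0.7, -0.8]
width: 0.0854
```

```bash
python3 -c "
from h import *
plan([.5015,.066,.2],-20);print(read_state()['wrist_torque'])
save('scene','pics/s6.png',(140,120,290,230),5)"
```

```text
t 8.325 pos [0.5017 0.0671 0.1949] jaw -19.96 ydir [ 0.003  0.001 -1.   ] w 0.0854 F [ 0.5  0.7 -0.8] q [-0.84  0.32  0.75  1.98 -0.27  0.94 -0.3 ]
shift from current orient (shares) [ 0.027 -0.127  0.005] turn shares [-0.014  0.004 -0.012]
shift if turn is done first [ 0.027 -0.127  0.004]
[-0.02958819  0.03533297 -0.00182248]
```

View pics/s6.png

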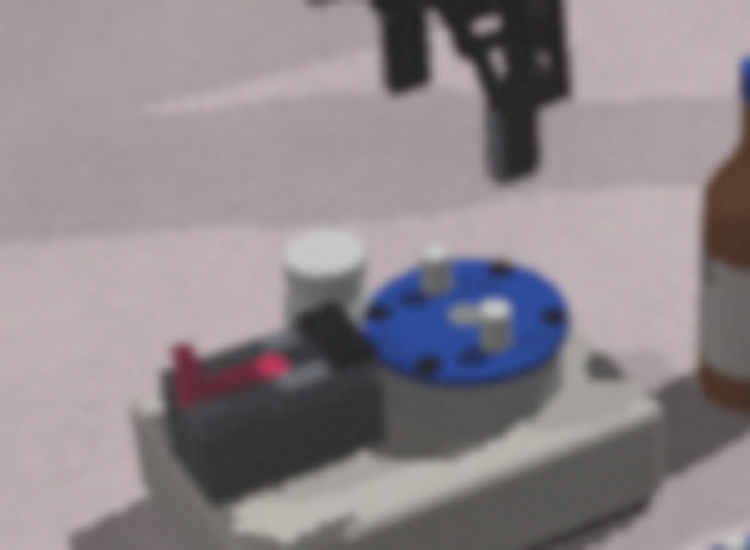

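arm_command(
  motion=[
    [[0.8,0,0],[0,0.02,0]],
    [[0.8,0,0],[0,0.02,0]],
    [[0.8,0,0],[0,0.02,0]],
    [[0.8,0,0],[0,0.02,0]],
    [[0.8,0,0],[0,0.02,0]],
    [[0,0,0],[0,0,0]],
  ],
  claw=1,
)

```text
clock: 9.12
tool_pos: [0.4434, -0.0851, 0.1924]
tool_rot: [-0.401, 0.583, -0.583, 0.399]
contact_force: [0.1, 0.9, -1.1]
width: -0.0
```

```bash
python3 -c "
from h import *
plan([.4432,-.0851,.130],-21.1)
save('top','pics/t7.png',(195,150,365,288),4.5)
for p in ((545,400),(580,346)): print(ray('top',p[0]/1.5,p[1]/1.5,0.01))
im=np.load('pics/top.npy')"
```

```text
t 9.125 pos [ 0.4434 -0.0851  0.1924] jaw -21.05 ydir [-0.002 -0.001 -1.   ] w -0.0 F [ 0.1  0.9 -1.1] q [-0.63  0.22  0.84  2.1  -0.21  0.9  -0.05]
shift from current orient (shares) [ 0.     1.559 -0.002] turn shares [0.013 0.006 0.012]
shift if turn is done first [ 0.003  1.559 -0.005]
[ 0.4130776  -0.16363433  0.01      ]
[ 0.48222903 -0.2156314   0.01      ]
```

View pics/t7.png

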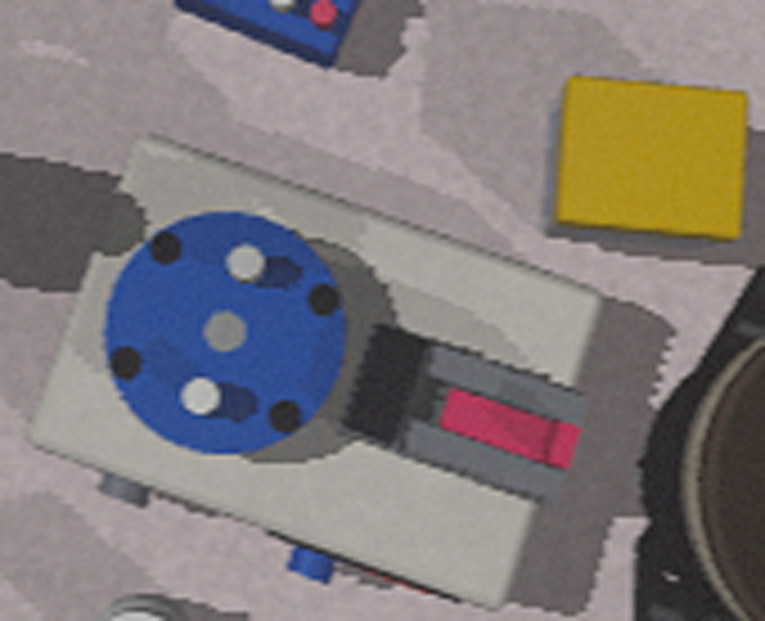

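arm_command(
  motion=[
    [[0,0.6,0],[0,0,0]],
    [[0,0.6,0],[0,0,0]],
    [[0,0.35,0],[0.01,0,0.01]],
    [[0,0,0],[0,0,0]],
  ],
)

```text
clock: 9.68
tool_pos: [0.4445, -0.0829, 0.1303]
tool_rot: [-0.402, 0.582, -0.582, 0.401]
contact_force: [0.5, 0.0, 0.8]
width: -0.0005
```

```bash
python3 -c "
from h import *
plan([.4432,-.0851,.130],-21.1)
save('scene','pics/s8.png',(120,120,240,220),6)
s=read_state()['tool_pos']
for dz in (0,-.015,-.02): q=proj('scene',s+[0,0,dz]);print(dz,((q-[120,120]+.5)*6))"
```

```text
t 9.675 pos [ 0.4445 -0.0829  0.1303] jaw -20.8 ydir [-0.001 -0.    -1.   ] w -0.0005 F [0.5 0.  0.8] q [-0.55  0.34  0.77  2.16 -0.34  0.76  0.07]
shift from current orient (shares) [ 0.064  0.007 -0.01 ] turn shares [0.006 0.035 0.005]
shift if turn is done first [ 0.064  0.007 -0.01 ]
0 [274.76603306 436.02479135]
-0.015 [280.51071562 470.14588502]
-0.02 [282.40035685 481.36959051]
```

View pics/s8.png

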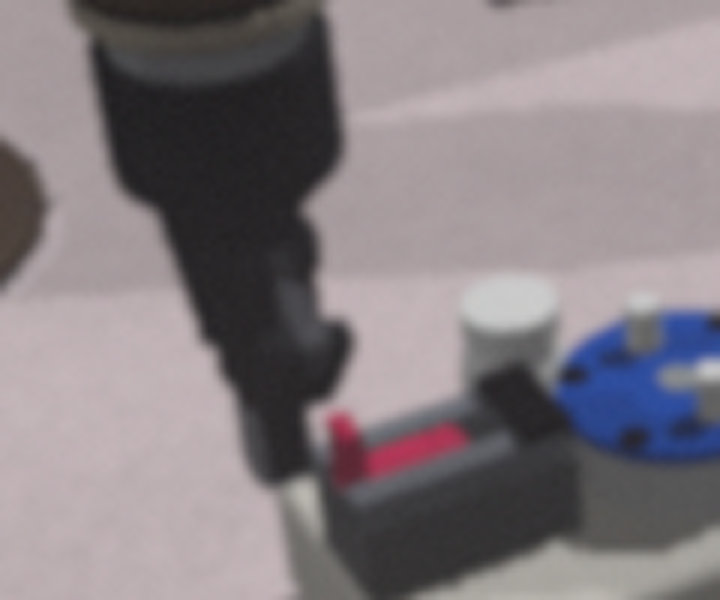

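arm_command(
  motion=[
    [[-0.15,0.04,0],[0,0.03,0]],
    [[-0.2,0,0],[0,0,0]],
    [[-0.2,0,0],[0,0,0]],
    [[-0.2,0,0],[0,0,0]],
    [[-0.2,0,0],[0,0,0]],
    [[0,0,0],[0,0,0]],
  ],
)

```text
clock: 10.48
tool_pos: [0.459, -0.047, 0.1296]
tool_rot: [0.4, -0.583, 0.583, -0.401]
contact_force: [-0.1, -0.2, 0.0]
width: 0.0004
```

```bash
python3 -c "
from h import *
u=np.array([np.cos(np.radians(68.9)),np.sin(np.radians(68.9)),0])
plan(np.array([.5015,.066,.1285])-.095*u,-21.1)
save('scene','pics/s9.png',(120,120,240,220),6)"
```

```text
t 10.475 pos [ 0.459  -0.047   0.1296] jaw -21.01 ydir [ 0.001  0.    -1.   ] w 0.0004 F [-0.1 -0.2  0. ] q [-0.62  0.35  0.76  2.14 -0.35  0.77 -0.  ]
shift from current orient (shares) [-0.644  0.028 -0.025] turn shares [-0.008  0.01  -0.004]
shift if turn is done first [-0.644  0.028 -0.026]
```

View pics/s9.png

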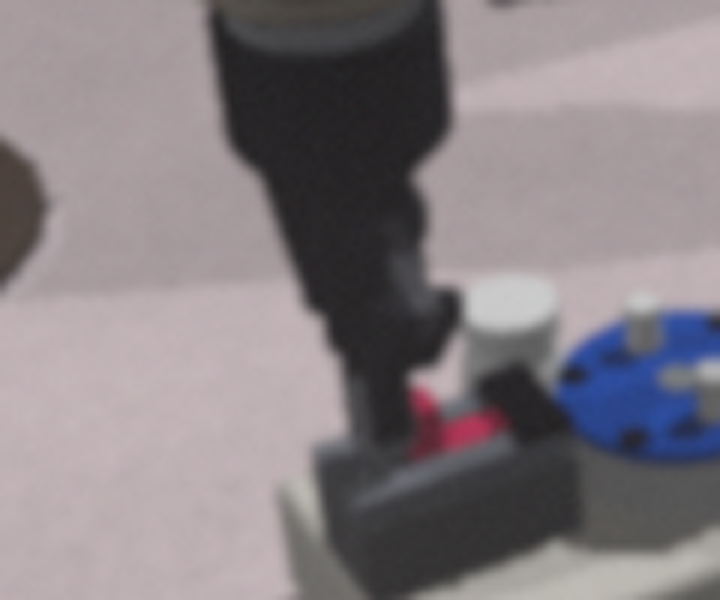

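Key moves with the finger, flat. I continue gently to the bridge.

arm_command(
  motion=[
    [[-0.18,0.02,-0.02],[0,0,0]],
    [[-0.18,0,0],[0,0,0]],
    [[-0.14,0,0],[0,0,0]],
    [[-0.08,0,0],[0,0,0]],
    [[0,0,0],[0,0,0]],
  ],
)

```text
clock: 11.15
tool_pos: [0.4664, -0.0256, 0.1288]
tool_rot: [0.4, -0.583, 0.583, -0.401]
contact_force: [1.0, -0.4, 0.0]
width: 0.0002
```

```bash
python3 -c "
from h import *
u=np.array([np.cos(np.radians(68.9)),np.sin(np.radians(68.9)),0])
plan(np.array([.5015,.066,.1285])-.095*u,-21.1)
save('scene','pics/s10.png',(140,130,240,225),6)"
```

```text
t 11.15 pos [ 0.4664 -0.0256  0.1288] jaw -21.05 ydir [ 0.001  0.    -1.   ] w 0.0002 F [ 1.  -0.4  0. ] q [-0.66  0.36  0.75  2.13 -0.36  0.77 -0.04]
shift from current orient (shares) [-0.077  0.008 -0.006] turn shares [-0.009  0.005 -0.003]
shift if turn is done first [-0.077  0.008 -0.006]
```

View pics/s10.png

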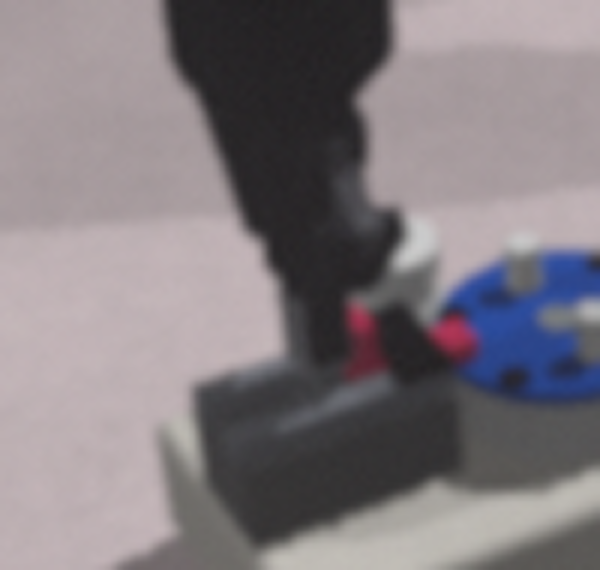

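Key tip is over the plate; the tab is close to the bridge. Push on in small steps until a force shows.

arm_command(
  motion=[
    [[-0.05,0,0],[0,0,0]],
    [[-0.03,0,0],[0,0,0]],
    [[0,0,0],[0,0,0]],
  ],
)

```text
clock: 11.58
tool_pos: [0.4675, -0.0228, 0.1289]
tool_rot: [0.4, -0.583, 0.583, -0.401]
contact_force: [0.5, -0.1, -0.5]
width: 0.0
```

arm_command(
  motion=[
    [[-0.04,0,0],[0,0,0]],
    [[0,0,0],[0,0,0]],
  ],
)

```text
clock: 11.82
tool_pos: [0.4677, -0.0223, 0.1289]
tool_rot: [0.4, -0.583, 0.584, -0.4]
contact_force: [-1.9, -4.6, 2.1]
width: 0.0001
```

arm_command(
  motion=[
    [[-0.02,0,0],[0,0,0]],
    [[0,0,0],[0,0,0]],
    [[0,0,0],[0,0,0]],
  ],
)

```text
clock: 12.2
tool_pos: [0.4677, -0.0223, 0.1289]
tool_rot: [0.4, -0.583, 0.584, -0.4]
contact_force: [-3.3, -7.2, 3.6]
width: -0.0002
```

arm_command(
  motion=[
    [[0.3,0,0],[0,0,0]],
    [[0.7,-0.2,0],[0,0,0]],
    [[0.8,-0.5,0],[0,0,0]],
    [[0.8,-0.8,0],[0,0,0]],
    [[0.8,-0.8,0],[0,0,0]],
    [[0,0,0],[0,0,0]],
  ],
)

```text
clock: 12.95
tool_pos: [0.4196, -0.1499, 0.2228]
tool_rot: [0.397, -0.583, 0.585, -0.401]
contact_force: [-0.6, 0.4, 0.4]
width: 0.0003
```

```bash
python3 -c "
from h import *
plan([.4432,-.0851,.130],-21.1)
save('top','pics/t11.png',(195,170,345,288),5)
save('scene','pics/s11.png',(140,130,260,230),6)"
```

```text
t 12.95 pos [ 0.4196 -0.1499  0.2228] jaw -21.3 ydir [ 0.006  0.001 -1.   ] w 0.0003 F [-0.6  0.4  0.4] q [-0.56  0.15  0.9   2.09 -0.15  0.96  0.05]
shift from current orient (shares) [-1.716  2.325 -0.053] turn shares [-0.037 -0.023 -0.022]
shift if turn is done first [-1.724  2.319 -0.034]
```

View pics/t11.png

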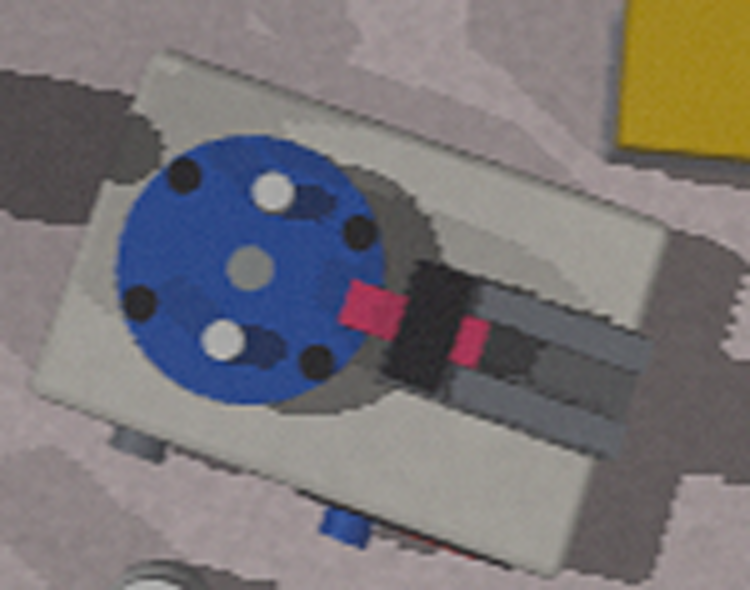

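View pics/s11.png

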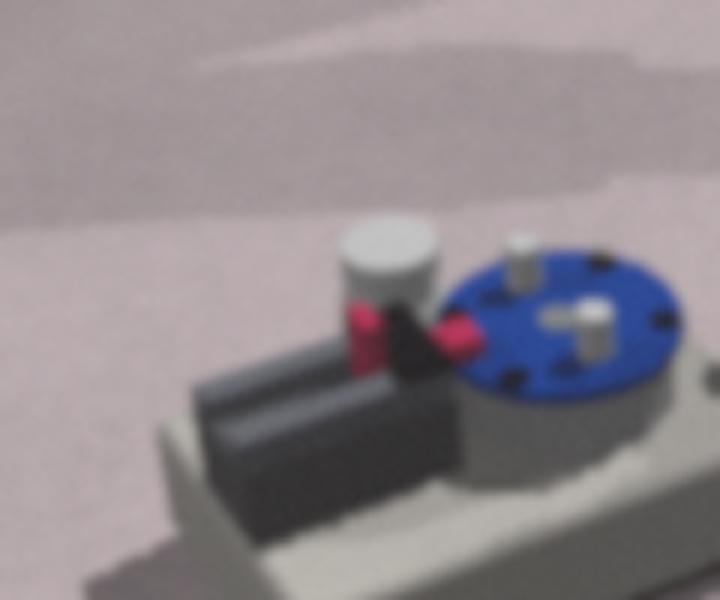

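```bash
python3 -c "
from h import *
f=lambda u,v,z:ray('top',195+(u+.5)/5-.5,170+(v+.5)/5-.5,z)
h=f(251,269,.094);t=f(347,303,.104);b=f(471,341,.126)
print(h,np.linalg.norm((t-h)[:2]),np.linalg.norm((b-h)[:2]),t,b)
workorder.job_done()"
```

```text
[0.49973256 0.06571864 0.094     ] 0.03594820742708368 0.0791388592267023 [0.48634547 0.0323561  0.104     ] [ 0.47154524 -0.00823022  0.126     ]
the job is handed in; nothing more can be done
```

The head is seated in its drive and the key is home under the bridge. I handed the job in at about 13 s of the 59 s allowed; no verdict is reported.

- **Head:** I gripped both posts with the fingertips pressing on the plate and turned it clockwise. It caught at about 20°. I overshot to about 26° and turned back to about 20°. It then dropped the full 8 mm and stopped hard at about 31 N of downward push.
- **Key:** I pushed the tab with shut fingers until it stopped against the bridge at about 8 N, then backed the arm clear.
- **Last checks:** In the final top picture the key tip is 35.9 mm from the drive axis (36 expected). The tab is 79.1 mm from it (80 expected). The key looks flat and in line, and the head looks level.
- **Bystanders:** The pictures show no sign that the bottle, rack, tip box, jar or yellow look-alikes moved. I did not measure them again at the end.

No check failed. The calibration is only good to about 2 mm.

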